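Refill the filter head and hold its bayonet lid half turned

TASK

One of the filter head's three pockets is empty: put a spare cartridge from the rack fully home in it, upright, leaving every pocket filled and the other things on the bench undisturbed. Then lower the bayonet lid's lugs through the slots, turn the lid clockwise, seen from above, halfway to the lock (each rib about at its round stud), never so far that the lock clicks. Finish while still gripping the lid, fully down, and holding it at the halfway point against its spring.

Things in the scene. Friction and masses are not known exactly. Their poses are not given: they have to be found in the camera images.
- filter_head: aluminium filter head fixed to the bench: block 124 x 124 x 44.5 mm high, brass ports on two sides. Origin: centre of its underside, z up. In its top a round well about that axis, 110 mm across, floor 30 mm above the bench, with three round pockets 23 mm across and 18 mm deep, 28 mm from the axis at 60, 180, -60 degrees from the head's x. Cartridges stand up out of the well.
- slot (a point): middle of one of three slots in the flange round the well's mouth, 51 mm from the axis, at the top face (44.5 mm up). The slots, 19 mm wide, lie at 0 (this one), 120 and -120 degrees from the head's x; the lid's lugs enter here. The flange (underside 38.5 mm above the bench, inner diameter 95.5 mm) covers the lugs once turned.
- half_mark (a point): round brass stud, 6 mm, on the flange, 0.66 rad clockwise (from above) of that slot: the halfway mark. One follows each slot. A dark square bar, 1.29 rad clockwise of each slot, marks the lock.
- catch (a joint): sprung catch under the flange, turned by the lid's lugs: 0 at rest, grows clockwise seen from above, hard stop 1.22 rad. A lid entered mid-slot first turns freely about 0.08 rad, then takes the catch along: it reads the lid's turn less 0.08. About 0.59 is halfway; beyond 0.95 the lock has clicked. The spring pushes back (0.015 N m + 0.15 N m per rad): a lid let go turns back.
- lid: white cap, 92 mm across (105 over lugs), 52 mm high, open below, hollow 49 mm deep, about 0.16 kg. Origin: centre of its underside, z up. Bar handle on top: 64 mm along its x, 14 mm wide, 52 to 84 mm up. Three lugs 14 mm wide, 6 mm high at its foot at 0, 120, -120 degrees from x, a rib above each; any lug fits any slot. Seated, its origin is 30 mm above the bench on the head's axis.
- rack: grey block 60 x 110 x 30 mm fixed to the bench, origin at the centre of its underside; two pockets like those of the filter head at y = -27 and +27 mm of its frame (floor 12 mm above the bench) hold the two spare cartridges at the start.
- seat_0: rubber seal on the floor of one of the filter head's three pockets; origin at the centre of the pocket's floor, 12 mm above the bench, z up. Which pocket has this name varies.
- seat_1: rubber seal on the floor of one of the filter head's three pockets; origin at the centre of the pocket's floor, 12 mm above the bench, z up. Which pocket has this name varies.
- seat_2: rubber seal on the floor of one of the filter head's three pockets; origin at the centre of the pocket's floor, 12 mm above the bench, z up. Which pocket has this name varies.
- cartridge_0: white filter cartridge, 20 mm across up to 56 mm, then a 12 mm neck, 62 mm high in all, 30 g; origin at the centre of its underside, z up. All four are alike: two stand in pockets of the filter head, two are spares in the rack; which is which varies.
- cartridge_1: white filter cartridge, 20 mm across up to 56 mm, then a 12 mm neck, 62 mm high in all, 30 g; origin at the centre of its underside, z up. All four are alike: two stand in pockets of the filter head, two are spares in the rack; which is which varies.
- cartridge_2: white filter cartridge, 20 mm across up to 56 mm, then a 12 mm neck, 62 mm high in all, 30 g; origin at the centre of its underside, z up. All four are alike: two stand in pockets of the filter head, two are spares in the rack; which is which varies.
- cartridge_3: white filter cartridge, 20 mm across up to 56 mm, then a 12 mm neck, 62 mm high in all, 30 g; origin at the centre of its underside, z up. All four are alike: two stand in pockets of the filter head, two are spares in the rack; which is which varies.
- screwdriver: bystander, to be left alone: screwdriver, 170 mm, lying between the left side things and the filter head
- lock_ring: bystander, to be left alone: grey plastic ring, 52 mm across, 14 mm high, right of the filter head
- screw_cup: bystander, to be left alone: small white open cup, 68 mm across, 28 mm high
- flux_jar: bystander, to be left alone: amber jar with a black cap, 56 mm across, 60 mm high
- wrench: bystander, to be left alone: steel wrench, 150 mm, lying flat near the robot
- pump_head: bystander, to be left alone: black and steel pump head, 54 mm across, 65 mm high
- relay_block: bystander, to be left alone: grey block, 60 x 40 x 28 mm
Not all that is in view belongs to the job. Leave any pink look-alike of the cartridge_0 alone. What is shaped like the cartridge_3 but purple is not meant.

How it is judged (in metres and radians):
On the way, in this order (a step that is already met when the one before it is completed fails the run):
1. all three pockets of the filter head hold a cartridge, upright and fully home (((horizontal distance between cartridge_0 and seat_0 below 0.004 m and z of cartridge_0 in the frame of seat_0 below 0.003 m and angle between cartridge_0's own z axis and vertical below 0.12 rad) or (horizontal distance between cartridge_1 and seat_0 below 0.004 m and z of cartridge_1 in the frame of seat_0 below 0.003 m and angle between cartridge_1's own z axis and vertical below 0.12 rad) or (horizontal distance between cartridge_2 and seat_0 below 0.004 m and z of cartridge_2 in the frame of seat_0 below 0.003 m and angle between cartridge_2's own z axis and vertical below 0.12 rad) or (horizontal distance between cartridge_3 and seat_0 below 0.004 m and z of cartridge_3 in the frame of seat_0 below 0.003 m and angle between cartridge_3's own z axis and vertical below 0.12 rad)) and ((horizontal distance between cartridge_0 and seat_1 below 0.004 m and z of cartridge_0 in the frame of seat_1 below 0.003 m and angle between cartridge_0's own z axis and vertical below 0.12 rad) or (horizontal distance between cartridge_1 and seat_1 below 0.004 m and z of cartridge_1 in the frame of seat_1 below 0.003 m and angle between cartridge_1's own z axis and vertical below 0.12 rad) or (horizontal distance between cartridge_2 and seat_1 below 0.004 m and z of cartridge_2 in the frame of seat_1 below 0.003 m and angle between cartridge_2's own z axis and vertical below 0.12 rad) or (horizontal distance between cartridge_3 and seat_1 below 0.004 m and z of cartridge_3 in the frame of seat_1 below 0.003 m and angle between cartridge_3's own z axis and vertical below 0.12 rad)) and ((horizontal distance between cartridge_0 and seat_2 below 0.004 m and z of cartridge_0 in the frame of seat_2 below 0.003 m and angle between cartridge_0's own z axis and vertical below 0.12 rad) or (horizontal distance between cartridge_1 and seat_2 below 0.004 m and z of cartridge_1 in the frame of seat_2 below 0.003 m and angle between cartridge_1's own z axis and vertical below 0.12 rad) or (horizontal distance between cartridge_2 and seat_2 below 0.004 m and z of cartridge_2 in the frame of seat_2 below 0.003 m and angle between cartridge_2's own z axis and vertical below 0.12 rad) or (horizontal distance between cartridge_3 and seat_2 below 0.004 m and z of cartridge_3 in the frame of seat_2 below 0.003 m and angle between cartridge_3's own z axis and vertical below 0.12 rad))), for 0.2 s.
2. the lid is down in the well, its lugs through the slots, not yet turned far (all of step 1 and horizontal distance between lid and filter_head below 0.004 m and z of lid in the frame of filter_head between 0.027 and 0.0335 m and angle between lid's own z axis and vertical below 0.06 rad and value of joint catch below 0.3 rad), for 0.1 s.
At the end, for the whole second after the job is handed in: Every pocket holds an upright cartridge (4 mm of centre, 3 mm of the floor, 0.12 rad); lid seated (4 mm of the axis, origin 27 to 33.5 mm above the bench, tilt under 0.06 rad) with the catch turned to 0.44 to 0.74 rad, and the fingers still gripping it with over 3 N (all of step 1 and horizontal distance between lid and filter_head below 0.004 m and z of lid in the frame of filter_head between 0.027 and 0.0335 m and angle between lid's own z axis and vertical below 0.06 rad and value of joint catch between 0.44 and 0.74 rad and contact force between the fingers and lid above 3 N); the arm keeps its last pose, push and grip.
It fails at once if the lid is turned so far that the lock clicks (catch beyond 0.95 rad) (value of joint catch above 0.95 rad).
It fails at once if a bystander is moved by more than 30 mm (distance of any of screwdriver, lock_ring, screw_cup, flux_jar, wrench, pump_head, relay_block from where it was at the start of the episode above 0.03 m).
It also fails if it takes over 64 s, if anything falls off the work surface, if the arm or the gripper's body presses on something with over 40 N, if the wrist force passes 120 N, or if a joint passes its speed limit or range.

ROBOT

A 6-joint arm with a two-finger parallel gripper is mounted at the origin on the work surface. World frame = base frame: x ahead of the robot, y to its left, z up, the work surface at z = 0. Lengths are in mm, angles in rad, forces in N, time in s.
With the tool pointing down it reaches from about 350 to 925 mm from the base axis. Payload 6.4 kg.
Tool frame: the origin (TCP) lies where the fingers leave the gripper's body, on its centre line; the fingertips stand 73 mm ahead of it and the grasp point (between the pads) lies 54 mm ahead of it (grip_point_offset is the distance from the TCP to the grasp point, in mm); z points along the fingers, y is the direction in which the jaws open and shut (so a half turn about z gives the same grasp; the last joint's range is limited). The gripper opens to 85 mm and grips with 20 to 120 N. Pads are 22 mm wide; open, the fingers measure 114 mm over their backs; the gripper's body (76 mm by 85 mm) begins 54 mm behind the grasp point. The pads swing forward as they close: fully open they stand 13 mm farther back than shut.
Start: joints at [-1.36, 0.245, 1.558, -0, 1.339, -0.174], TCP at [243.999, -602.478, 303.89] pointing down, gripper open.
Joint ranges: [-3.13, 3.13], [-1.02, 2.26], [0.13, 2.54], [-0.95, 4.09], [0.21, 2.88], [-2.74, 2.74]. Speed limits (rad/s): [2.57, 2.57, 3.14, 3.14, 3.14, 3.14].

INTERFACE

Orientations are given as a 3x3 rotation matrix whose columns are the frame's x, y, z axes.
In Python, from plant import observe, grab_frame, camera_info, close_job, grip_point_offset gives the robot as it stands. The module is installed in compiled form; this text tells all that it offers.
- The arm moves only by the shell command python3 -m creep 'ROWS'. ROWS is JSON, a list of rows, each a list of 3 entries, a list of its own where there are three numbers: the shift along the tool's x, y, z in mm, then the turn about the tool's z in degrees, then the closure, from 0 (fully open) to 1 (shut). In form: [[[tx, ty, tz], turn, gripper], ...]. A call has 1 to 5 rows; each row is the pose to reach, as a shift and turn from the pose commanded when the call began, along the tool's axes at that moment; what a row does not reach only later rows make up. A row lasts 1/10 s, in which the tool goes at most 50 mm and 8.59 degrees, less where a joint would pass 70% of its speed; a pose out of reach is approached as far as the arm can. A call with a gripper value outside its range is refused whole. The fingers move at their own pace and stop on an object; the grip force is fixed at half the most. Time passes only in rows, so rows that repeat a pose let the fingers close. It gives the time, the measured TCP pose, the force and the opening at its end, in the units of the state.
- observe(): the state, without advancing time (a new reading comes with each control period).
- grab_frame(name): name is "side" or "top"; returns the picture (420x560x3 uint8, red, green, blue); there is no depth.
- camera_info(name): a dict with "mtx" (3x3 intrinsics, pixels), "k1" (the pictures are not rectified: a ray, as slopes to the right and down, at radius r is drawn at 1 + k1 r^2 times it, then the intrinsics apply), "R" (3x3) and "t" (3): a world point X has camera coordinates R X + t. Camera axes: x right, y down, z forward; pixel columns grow to the right and rows downward; lengths in mm; the calibration is good to about 2 mm. A picture is of the moment at which its call begins. camera_info takes no time and is no camera call.
- close_job(): hands the job in, once; it reports no verdict.
The state is a dict: "clock": time; "q": joint angles; "qd": joint speeds; "joint_torque": joint torques, N m; "eef_pos": TCP position; "orientation": TCP orientation; "wrist_force": force on the tool from outside, world axes, zero at the start; "wrist_torque": the same for the moment, N m; "width": finger opening in mm.
Only numpy, scipy, OpenCV 4.12 (cv2) and the standard library are available. Lean on these libraries where they do the work, as an engineer would, in place of code of your own. Each camera call takes 0.05 s, during which the arm holds its last target. There are 200 camera calls.

## Working session

There is one attempt and no reset: what is moved stays moved. The work goes in short steps, Python scripts to look and compute and a shell command to move; the robot and the scene stay as the last step left them, time stands still between calls to the robot, and variables do not carry over. Pictures are saved under pics/ and viewed, about 8 in all and at most 12, crops included, and the job is handed in when it is done.

```bash
mkdir -p pics; cat > h.py <<'E'
import numpy as np, cv2
from plant import observe, grab_frame, camera_info, close_job, grip_point_offset
def grab(n,f):
    im=grab_frame(n); cv2.imwrite(f,im[:,:,::-1]); return im
def ray(n,uv):
    c=camera_info(n); M=np.array(c["mtx"]);R=np.array(c["R"]);t=np.array(c["t"])
    d=np.array([(uv[0]-M[0,2])/M[0,0],(uv[1]-M[1,2])/M[1,1]]); s=d.copy()
    for _ in range(30): s=d/(1+c["k1"]*(s@s))
    return -R.T@t, R.T@np.array([s[0],s[1],1])
def onz(n,uv,z):
    o,d=ray(n,uv); return o+d*(z-o[2])/d[2]
def proj(n,X):
    c=camera_info(n); M=np.array(c["mtx"]);p=np.array(c["R"])@np.array(X,float)+np.array(c["t"])
    s=p[:2]/p[2]; s=s*(1+c["k1"]*(s@s)); return np.array([M[0,0]*s[0]+M[0,2],M[1,1]*s[1]+M[1,2]])
E
python3 - <<'E'
from h import *
np.set_printoptions(precision=3,suppress=True)
a=grab("top","pics/t0.png");b=grab("side","pics/s0.png")
for n in("top","side"):
    c=camera_info(n);print(n,c["mtx"],c["k1"]);o,d=ray(n,(280,210));print(o,d)
s=observe();print(s["clock"],s["eef_pos"],s["orientation"],s["width"],grip_point_offset)
E
```

```text
top [[474.35    0.    278.22 ]
 [  0.    474.35  203.985]
 [  0.      0.      1.   ]] 0.04944528103758591
[ 478.327   17.686 1047.882] [ 0.084 -0.034 -0.996]
side [[519.593   0.    281.662]
 [  0.    519.593 209.992]
 [  0.      0.      1.   ]] 0.040863492405349235
[-41.693 814.688 678.248] [ 0.524 -0.678 -0.515]
0.1 [ 243.91  -602.086  302.879] [[ 0.927  0.375 -0.   ]
 [ 0.375 -0.927  0.002]
 [ 0.    -0.002 -1.   ]] 85.20963345766341 53.900000000000006
```

View pics/t0.png

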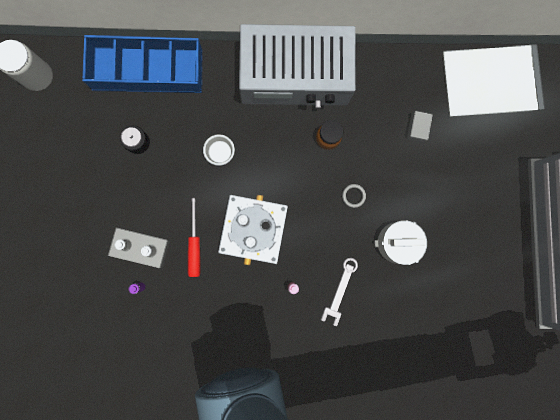

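View pics/s0.png

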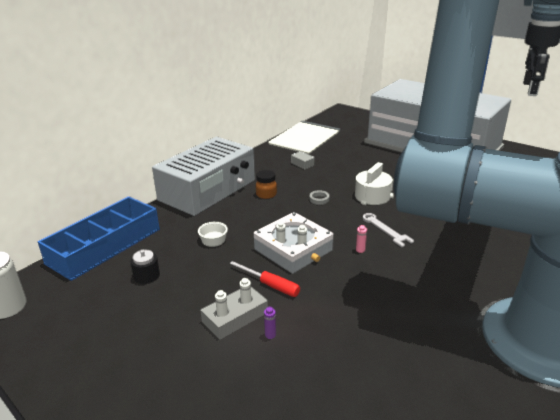

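```bash
python3 - <<'E'
from h import *
a=cv2.imread("pics/t0.png");b=cv2.imread("pics/s0.png")
def cr(im,x,y,w,h,k): return cv2.resize(im[y:y+h,x:x+w],None,fx=k,fy=k,interpolation=cv2.INTER_CUBIC)
H=cr(a,214,190,80,80,5);L=cr(a,365,205,80,80,5)
R=cr(a,100,220,80,60,5);S=cr(b,340,155,80,60,5)
im=np.vstack([np.hstack([H,L]),np.hstack([R,S])])[:600]
cv2.imwrite("pics/c0.png",im); print(im.shape)
for n,p,z in[("head",(254,229),44),("lid",(404,243),52),("rackA",(121,244),62+12),("rackB",(146,250),74)]: print(n,onz("top",p,z).round(1))
E
```

```text
(600, 800, 3)
head [522.7  37.9  44. ]
lid [ 495.2 -277.8   52. ]
rackA [489.7 304.4  74. ]
rackB [477.8 254.4  74. ]
```

View pics/c0.png

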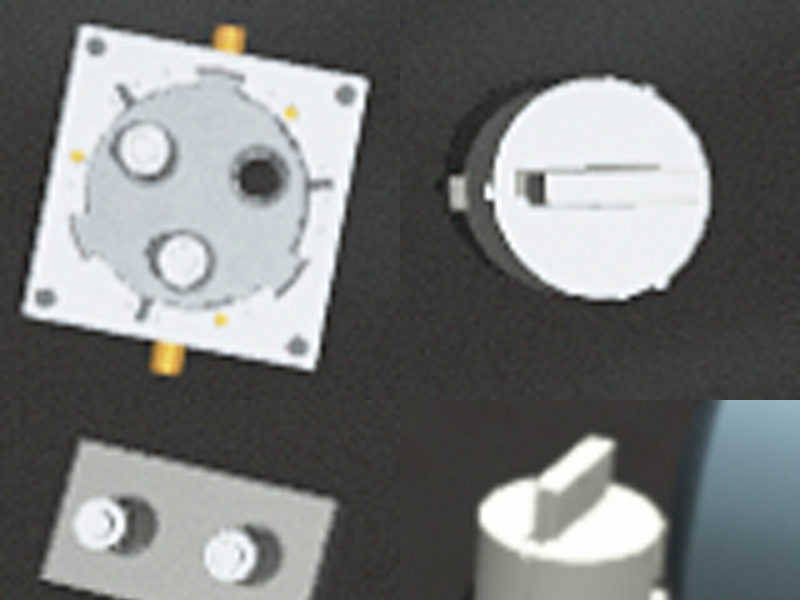

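```bash
cat > m.py <<'E'
from h import *
np.set_printoptions(precision=2,suppress=True)
a=cv2.imread("pics/t0.png");hsv=cv2.cvtColor(a,cv2.COLOR_BGR2HSV)
def cen(m):
    n,l,s,c=cv2.connectedComponentsWithStats(m.astype(np.uint8)); return [(c[i],s[i,4]) for i in range(1,n)]
# head outline: convex quad of bright mask
g=cv2.resize(a,None,fx=4,fy=4,interpolation=cv2.INTER_CUBIC); gv=g.max(2); gs=cv2.cvtColor(g,cv2.COLOR_BGR2HSV)[:,:,1]
def roi(m,x0,y0,x1,y1):
    o=np.zeros_like(m);o[y0*4:y1*4,x0*4:x1*4]=m[y0*4:y1*4,x0*4:x1*4];return o.astype(np.uint8)*255
def px(p): return (np.asarray(p,float)+.5)/4-.5
def big(m): return max(cv2.findContours(m,cv2.RETR_EXTERNAL,cv2.CHAIN_APPROX_NONE)[0],key=cv2.contourArea)
m=roi((gv>130)&(gs<60),214,190,294,270)
q=cv2.boxPoints(cv2.minAreaRect(big(m)));C=np.array([onz("top",px(p),44.5) for p in q])[:,:2]
hc=C.mean(0);e=np.diff(np.vstack([C,C[:1]]),axis=0);print("head",hc,np.linalg.norm(e,axis=1),np.degrees(np.arctan2(e[:,1],e[:,0]))%90)
h,s,v=cv2.split(hsv);y=(h>15)&(h<35)&(s>100)&(v>110)
for p,A in cen(y):
    if 214<p[0]<294 and 190<p[1]<270:
        w=onz("top",p,46)[:2];print("gold",p,A,w,np.linalg.norm(w-hc),np.degrees(np.arctan2(*(w-hc)[::-1])),)
# empty pocket
for p,A in cen(roi(gv<70,255,215,275,240)): 
    if A>150:print("hole",px(p),A,onz("top",px(p),30)[:2])
# cartridges' top necks
for nm,c in(("hA",(243,220)),("hB",(250.5,242)),("rA",(120.5,244.5)),("rB",(146,251))):
    pass
# rack
m=roi((gv>90)&(gs<70),100,220,180,275)
q=cv2.boxPoints(cv2.minAreaRect(big(m)));C=np.array([onz("top",px(p),30) for p in q])[:,:2]
e=np.diff(np.vstack([C,C[:1]]),axis=0);print("rack",C.mean(0),np.linalg.norm(e,axis=1),np.degrees(np.arctan2(e[:,1],e[:,0])))
rc=C.mean(0);k=np.argmax(np.linalg.norm(e,axis=1));u=e[k]/np.linalg.norm(e[k]);print("spares",rc+27*u,rc-27*u)
for p,A in cen(roi(gv>195,105,230,175,265)): 
    if A>200: print("cart blob",px(p),A,onz("top",px(p),70)[:2])
for p,A in cen(roi(gv>195,105,230,175,265)): pass
# lid
m=roi((gv>190),378,212,435,272);c=big(m);(cx,cy),r=cv2.minEnclosingCircle(c);el=cv2.fitEllipse(c)
print("lid",px((cx,cy)),r/4,el,onz("top",px((cx,cy)),52)[:2],onz("top",px(el[0]),52)[:2])
E
python3 m.py
```

```text
head [523.32  40.39] [126.11 127.49 126.37 125.78] [80.26 79.69 79.49 79.57]
gold [259.55 197.1 ] 31 [590.39  26.8 ] 68.43010147609273 -11.45100476077256
gold [271.5 212. ] 2 [558.85   1.21] 52.88049936410806 -47.797247237975284
gold [229.   220.75] 4 [539.66  90.66] 52.86722179466199 71.9978145062923
gold [257.5 253.5] 4 [471.31  29.99] 53.039356876475324 -168.70022415490956
gold [246.95 261.31] 39 [454.98  51.88] 69.29879183272654 170.45020498795816
hole [265.26 225.11] 645 [531.81  14.14]
rack [483.05 283.04] [ 62.32 115.13  62.53 114.31] [ -10.97 -103.33  168.27   76.55]
spares [476.83 256.76] [489.28 309.31]
cart blob [118.99 244.3 ] 1333 [489.1  309.55]
cart blob [145.21 250.71] 1335 [476.32 256.94]
lid [404.56 242.75] 22.953086853027344 ((1620.177734375, 970.681884765625), (170.5196533203125, 176.0730438232422), 141.64808654785156) [ 495.72 -279.02] [ 496.68 -279.27]
```

```bash
cat > m2.py <<'E'
from h import *
np.set_printoptions(precision=2,suppress=True)
a=cv2.imread("pics/t0.png")
for p in((376.4,243.6),):
  for z in(3,15): 
    w=onz("top",p,z)[:2];d=w-np.array([496.2,-279.1]);print("lug",w,np.linalg.norm(d),np.degrees(np.arctan2(d[1],d[0])))
g=cv2.resize(a[228:258,380:432],None,fx=8,fy=8,interpolation=cv2.INTER_CUBIC).max(2)
l=cv2.createLineSegmentDetector().detect(g)[0][:,0]
for s in l:
    P=(s.reshape(2,2)+.5)/8-.5+[380,228]
    if np.linalg.norm(P[1]-P[0])>5:
        for z in (84,52):
            A,B=[onz("top",p,z)[:2] for p in P];print(z,P.ravel(),A,B,np.degrees(np.arctan2(*(B-A)[::-1]))%180)
# side checks
b=cv2.imread("pics/s0.png");hs=cv2.cvtColor(b,cv2.COLOR_BGR2HSV);h,s,v=cv2.split(hs)
for X in((489.2,309.4,74),(476.6,256.9,74),(532.8,14,74),(496.2,-279.1,84)): print("pred side",X,proj("side",X))
for X in((558.85,1.21,46),(539.66,90.66,46),(471.3,30,46)): print("stud",proj("side",X))
y=((h>12)&(h<35)&(s>110)&(v>110)).astype(np.uint8)
n,_,st,c=cv2.connectedComponentsWithStats(y)
print([(c[i].round(1),st[i,4]) for i in range(1,n) if 240<c[i][0]<345 and 200<c[i][1]<275])
cv2.imwrite("pics/c1.png",np.vstack([cv2.resize(b[270:330,190:290],None,fx=6,fy=5,interpolation=cv2.INTER_CUBIC),cv2.resize(b[205:265,245:345],None,fx=6,fy=5,interpolation=cv2.INTER_CUBIC)]))
E
python3 m2.py
```

```text
lug [ 494.24 -231.32] 47.82233033752404 92.34632429636979
lug [ 494.06 -228.46] 50.68715372591924 92.42042277431631
84 [393.51 238.89 393.57 245.46] [ 502.82 -247.1 ] [ 489.5  -246.96] 179.39085317791677
52 [393.51 238.89 393.57 245.46] [ 503.63 -255.89] [ 489.87 -255.74] 179.39085317791682
84 [383.42 235.14 383.45 242.64] [ 510.29 -226.64] [ 495.06 -226.44] 179.25701662172574
52 [383.42 235.14 383.45 242.64] [ 511.36 -234.75] [ 495.61 -234.54] 179.25701662172568
84 [426.77 243.07 425.66 235.71] [ 494.88 -314.74] [ 509.82 -312.88] 7.078040975415551
52 [426.77 243.07 425.66 235.71] [ 495.43 -325.78] [ 510.87 -323.86] 7.078040975415836
84 [385.64 252.41 388.51 256.57] [ 475.34 -230.52] [ 466.98 -236.2 ] 34.202751036898576
52 [385.64 252.41 388.51 256.57] [ 475.24 -238.76] [ 466.6  -244.63] 34.202751036898746
84 [387.9  227.65 384.7  232.75] [ 525.64 -236.08] [ 515.17 -229.34] 147.21462070459648
52 [387.9  227.65 384.7  232.75] [ 527.21 -244.51] [ 516.39 -237.54] 147.21462070459665
84 [426.36 248.42 426.47 243.09] [ 484.05 -313.6 ] [ 494.83 -314.13] 177.16808450413095
52 [426.36 248.42 
[... 697 characters left out ...]
89 387.44 238.42] [ 493.06 -242.86] [ 504.52 -243.1 ] 178.79951714537847
84 [416.2  238.69 401.67 238.89] [ 503.6  -293.43] [ 502.97 -263.77] 91.22981454558126
52 [416.2  238.69 401.67 238.89] [ 504.44 -303.76] [ 503.78 -273.11] 91.2298145455813
84 [401.98 239.52 394.48 239.54] [ 501.67 -264.38] [ 501.52 -249.07] 90.57733509713972
52 [401.98 239.52 394.48 239.54] [ 502.45 -273.74] [ 502.29 -257.92] 90.57733509713941
pred side (489.2, 309.4, 74) [219.81 292.02]
pred side (476.6, 256.9, 74) [244.26 279.6 ]
pred side (532.8, 14, 74) [296.08 214.42]
pred side (496.2, -279.1, 84) [374.52 166.66]
stud [290.11 219.01]
stud [272.82 239.64]
stud [314.87 237.19]
[(array([315. , 256.8]), np.int32(48))]
```

View pics/c1.png

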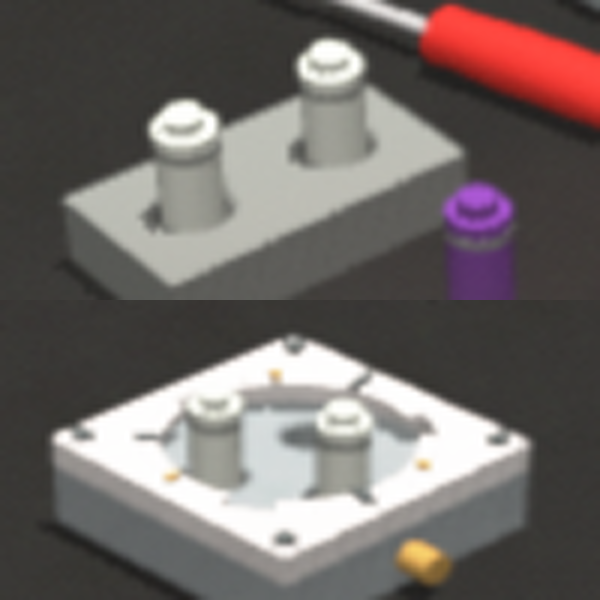

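The top and side views agree to about 1 px. The head is at (523.3, 40.5) with yaw −10.3°, and the empty pocket is at (532.7, 14.1). Spare B is at (476.6, 256.9). The lid is at (496.2, −279.1) with yaw 91°.

```bash
cat > go.py <<'E'
import sys
from h import *
# target TCP x y z and tool-x yaw(deg) -> shift, turn
s=observe();p=np.array(s["eef_pos"]);R=np.array(s["orientation"])
x,y,z,w=map(float,sys.argv[1:5]);cur=np.degrees(np.arctan2(R[1,0],R[0,0]))
print("t",s["clock"],"tcp",p.round(1),"yaw",cur.round(2),"w",round(s["width"],1),"F",np.round(s["wrist_force"],1),"T",np.round(s["wrist_torque"],2),"tilt",R[:2,2].round(4))
print("shift",(R.T@(np.array([x,y,z])-p)).round(1),"turn",round((cur-w+180)%360-180,2))
E
python3 go.py 476.6 256.9 260 76.5
```

```text
t 0.1 tcp [ 243.9 -602.1  302.9] yaw 22.05 w 85.2 F [-0.3 -0.1  0.8] T [ 0.02 -0.01 -0.01] tilt [-0.0004  0.0018]
shift [ 538.1 -708.7   44.3] turn -54.45
```

```bash
python3 -m creep '[[[538,-709,44],-54.5,0.4],[[538,-709,44],-54.5,0.4],[[538,-709,44],-54.5,0.4],[[538,-709,44],-54.5,0.4],[[538,-709,44],-54.5,0.4]]'; python3 go.py 476.6 256.9 260 76.5
```

```text
clock: 0.6
eef_pos: [309.3, -359.3, 290.9]
orientation: [[0.417, 0.909, -0.0], [0.909, -0.417, 0.001], [0.001, -0.001, -1.0]]
wrist_force: [0.6, -0.5, 0.7]
width: 51.2
t 0.6 tcp [ 309.3 -359.3  290.9] yaw 65.34 w 51.2 F [ 0.6 -0.5  0.7] T [ 0.04 -0.03  0.  ] tilt [-0.0002  0.0008]
shift [ 629.8 -105.1   31.4] turn -11.16
```

```bash
python3 -m creep '[[[630,-105,31],-11.2,0.4],[[630,-105,31],-11.2,0.4],[[630,-105,31],-11.2,0.4],[[630,-105,31],-11.2,0.4],[[630,-105,31],-11.2,0.4]]'; python3 go.py 476.6 256.9 260 76.5
```

```text
clock: 1.1
eef_pos: [375.9, -118.8, 279.2]
orientation: [[0.239, 0.971, 0.0], [0.971, -0.239, -0.0], [-0.0, 0.0, -1.0]]
wrist_force: [1.0, -0.5, -0.1]
width: 51.5
t 1.1 tcp [ 375.9 -118.8  279.2] yaw 76.18 w 51.5 F [ 1.  -0.5 -0.1] T [-0.02 -0.03 -0.04] tilt [ 0.0004 -0.0001]
shift [388.9   8.   19.2] turn -0.32
```

```bash
python3 -m creep '[[[389,8,19],-0.3,0.4],[[389,8,19],-0.3,0.4],[[389,8,19],-0.3,0.4],[[389,8,19],-0.3,0.4],[[389,8,19],-0.3,0.4]]'; python3 -m creep '[[[145,3,7],0,0.4],[[145,3,7],0,0.4],[[145,3,7],0,0.4],[[145,3,7],0,0.4]]';python3 go.py 476.6 256.9 200 76.5
```

```text
clock: 1.6
eef_pos: [440.3, 122.7, 267.0]
orientation: [[0.233, 0.973, 0.0], [0.973, -0.233, -0.0], [-0.0, 0.0, -1.0]]
wrist_force: [1.6, 0.4, 0.5]
width: 51.6
clock: 2.0
eef_pos: [477.1, 264.5, 259.3]
orientation: [[0.228, 0.974, -0.001], [0.974, -0.228, 0.001], [0.0, -0.001, -1.0]]
wrist_force: [0.5, -1.9, -0.9]
width: 51.2
t 2.0 tcp [477.1 264.5 259.3] yaw 76.82 w 51.2 F [ 0.5 -1.9 -0.9] T [-0.01 -0.03 -0.  ] tilt [-0.0013  0.0005]
shift [-7.6  1.3 59.2] turn 0.32
```

```bash
python3 -m creep '[[[-6,1,59],0.3,0.4],[[-6,1,59],0.3,0.4],[[-6,1,59],0.3,0.4],[[-6,1,59],0.3,0.4]]';python3 go.py 476.6 256.9 118 76.5; python3 - <<'E'
from h import *
grab("top","pics/t1.png");b=grab("side","pics/s1.png")
a=cv2.imread("pics/t1.png");b=cv2.imread("pics/s1.png")
cv2.imwrite("pics/c2.png",np.hstack([cv2.resize(a[190:280,90:190],(400,400)),cv2.resize(b[220:340,180:300],(400,400))]))
E
```

```text
clock: 2.4
eef_pos: [477.3, 254.3, 202.5]
orientation: [[0.239, 0.971, 0.001], [0.971, -0.239, 0.0], [0.001, 0.001, -1.0]]
wrist_force: [0.2, -0.7, 1.4]
width: 51.4
t 2.4 tcp [477.3 254.3 202.5] yaw 76.17 w 51.4 F [ 0.2 -0.7  1.4] T [-0.   -0.06  0.05] tilt [0.0012 0.0004]
shift [ 2.3 -1.4 84.5] turn -0.33
```

View pics/c2.png

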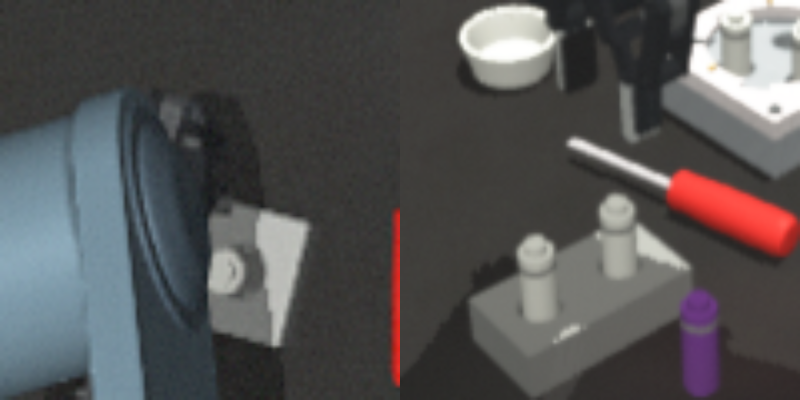

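```bash
python3 -m creep '[[[2.3,-1.4,40],0,0.4],[[2.3,-1.4,75],0,0.4],[[2.3,-1.4,84.5],0,0.4],[[2.3,-1.4,84.5],0,0.4],[[2.3,-1.4,84.5],0,0.4]]';python3 go.py 476.6 256.9 118 76.5; python3 -c "
from h import *
print(proj('side',(477.3,254.3,129.5)))"
```

```text
clock: 3.0
eef_pos: [477.4, 257.6, 118.8]
orientation: [[0.238, 0.971, 0.003], [0.971, -0.238, 0.001], [0.002, 0.003, -1.0]]
wrist_force: [-0.2, -0.1, 0.8]
width: 51.2
t 3.0 tcp [477.4 257.6 118.8] yaw 76.21 w 51.2 F [-0.2 -0.1  0.8] T [-0.01 -0.03 -0.01] tilt [0.0032 0.001 ]
shift [-0.8 -0.6  0.8] turn -0.29
[243.28970451 254.36243542]
```

```bash
python3 -m creep '[[[-0.8,-0.6,0.8],0,0.6],[[-0.8,-0.6,0.8],0,0.8],[[-0.8,-0.6,0.8],0,1],[[-0.8,-0.6,0.8],0,1],[[-0.8,-0.6,0.8],0,1]]';python3 -m creep '[[[0,0,0],0,1],[[0,0,0],0,1],[[0,0,0],0,1]]';python3 go.py 476.6 256.9 210 76.5
```

```text
clock: 3.5
eef_pos: [476.1, 256.9, 117.5]
orientation: [[0.238, 0.971, 0.002], [0.971, -0.238, 0.001], [0.001, 0.002, -1.0]]
wrist_force: [-1.6, 0.5, 6.8]
width: 17.0
clock: 3.8
eef_pos: [476.1, 256.9, 117.5]
orientation: [[0.238, 0.971, 0.002], [0.971, -0.238, 0.001], [0.001, 0.002, -1.0]]
wrist_force: [-1.0, 0.4, 6.9]
width: 17.4
t 3.8 tcp [476.1 256.9 117.5] yaw 76.23 w 17.4 F [-1.   0.4  6.9] T [-0.04  0.27 -0.01] tilt [0.002  0.0006]
shift [  0.2   0.7 -92.5] turn -0.27
```

```bash
python3 -m creep '[[[0,0,-5],0,1],[[0,0,-20],0,1],[[0,0,-50],0,1],[[0,0,-95],0,1],[[0,0,-95],0,1]]';python3 -m creep '[[[0,0,0],0,1],[[0,0,0],0,1]]';python3 go.py 532.7 14.1 210 109.7;python3 - <<'E'
from h import *
grab("side","pics/s2.png");grab("top","pics/t2.png")
b=cv2.imread("pics/s2.png")
p=proj("side",(476,257,150));print(p);x,y=p.astype(int)
cv2.imwrite("pics/c3.png",cv2.resize(b[y-60:y+100,x-80:x+80],(600,600),interpolation=cv2.INTER_CUBIC))
E
```

```text
clock: 4.3
eef_pos: [478.6, 257.7, 218.7]
orientation: [[0.238, 0.971, 0.013], [0.971, -0.238, 0.004], [0.007, 0.012, -1.0]]
wrist_force: [1.0, 0.0, -0.1]
width: 17.1
clock: 4.5
eef_pos: [474.5, 256.4, 210.3]
orientation: [[0.238, 0.971, -0.002], [0.971, -0.238, -0.0], [-0.001, -0.001, -1.0]]
wrist_force: [0.2, 0.5, 0.1]
width: 17.3
t 4.5 tcp [474.5 256.4 210.3] yaw 76.22 w 17.3 F [0.2 0.5 0.1] T [-0.02  0.    0.01] tilt [-0.0016 -0.0004]
shift [-221.4  114.2    0.3] turn -33.48
[242.23707232 245.93691562]
```

View pics/c3.png

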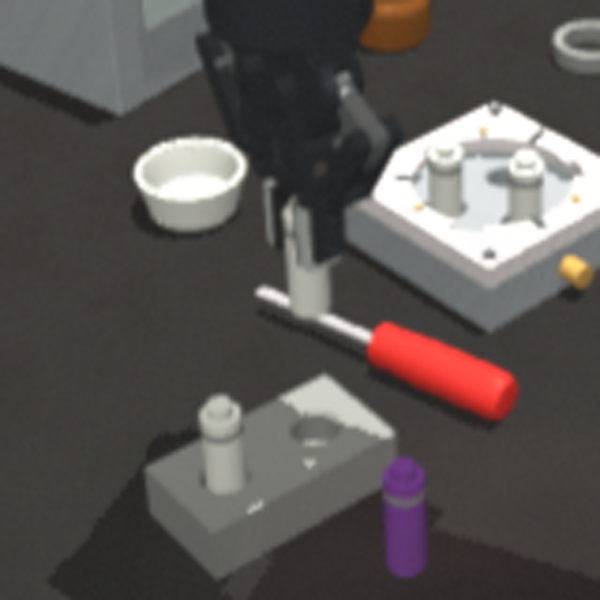

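```bash
python3 -c "
from h import *
print(proj('side',(474.5,256.4,104.8)))"; python3 -m creep '[[[-221,114,0],-33.5,1],[[-221,114,0],-33.5,1],[[-221,114,0],-33.5,1],[[-221,114,0],-33.5,1],[[-221,114,0],-33.5,1]]';python3 -m creep '[[[0,0,0],0,1],[[0,0,0],0,1],[[0,0,0],0,1]]';python3 go.py 532.7 14.1 190 109.7
```

```text
[244.43250503 266.50774832]
clock: 5.1
eef_pos: [528.3, 32.6, 209.7]
orientation: [[-0.341, 0.94, -0.002], [0.94, 0.341, 0.001], [0.001, -0.002, -1.0]]
wrist_force: [1.4, -0.5, -0.0]
width: 17.2
clock: 5.4
eef_pos: [528.1, 34.8, 210.0]
orientation: [[-0.338, 0.941, -0.002], [0.941, 0.338, 0.001], [0.001, -0.002, -1.0]]
wrist_force: [-0.1, -0.2, -0.4]
width: 17.5
t 5.4 tcp [528.1  34.8 210. ] yaw 109.75 w 17.5 F [-0.1 -0.2 -0.4] T [ 0.02 -0.01  0.01] tilt [-0.002   0.0006]
shift [-21.   -2.7  19.9] turn 0.05
```

```bash
python3 -m creep '[[[-21,-2.7,20],0,1],[[-21,-2.7,45],0,1],[[-21,-2.7,60],0,1],[[-21,-2.7,60],0,1],[[-21,-2.7,60],0,1]]';python3 -m creep '[[[0,0,0],0,1],[[0,0,0],0,1]]';python3 go.py 532.7 14.1 138 109.7; python3 - <<'E'
from h import *
grab("side","pics/s3.png");grab("top","pics/t3.png");a=cv2.imread("pics/t3.png")
b=cv2.imread("pics/s3.png")
p=proj("side",(523,40,80));x,y=p.astype(int);print(x,y)
cv2.imwrite("pics/c4.png",np.hstack([cv2.resize(b[y-40:y+40,x-40:x+40],(400,400),interpolation=cv2.INTER_CUBIC),cv2.resize(a[180:280,204:304],(400,400))]))
s=observe();q=s["eef_pos"];print(proj("side",(q[0],q[1],q[2]-105.5)),proj("side",(532.7,14.1,30)))
E
```

```text
clock: 5.9
eef_pos: [533.3, 14.2, 151.0]
orientation: [[-0.339, 0.941, -0.0], [0.941, 0.339, 0.0], [0.0, -0.0, -1.0]]
wrist_force: [-0.0, 0.7, 0.2]
width: 17.4
clock: 6.1
eef_pos: [534.1, 13.5, 152.2]
orientation: [[-0.338, 0.941, 0.002], [0.941, 0.338, -0.0], [-0.001, 0.002, -1.0]]
wrist_force: [-0.6, 0.7, 0.7]
width: 17.4
t 6.1 tcp [534.1  13.5 152.2] yaw 109.75 w 17.4 F [-0.6  0.7  0.7] T [ 0.03 -0.03  0.09] tilt [ 0.0022 -0.0004]
shift [ 1.1 -1.1 14.2] turn 0.05
292 218
[295.90111263 224.64245067] [296.11739725 231.00367922]
```

View pics/c4.png

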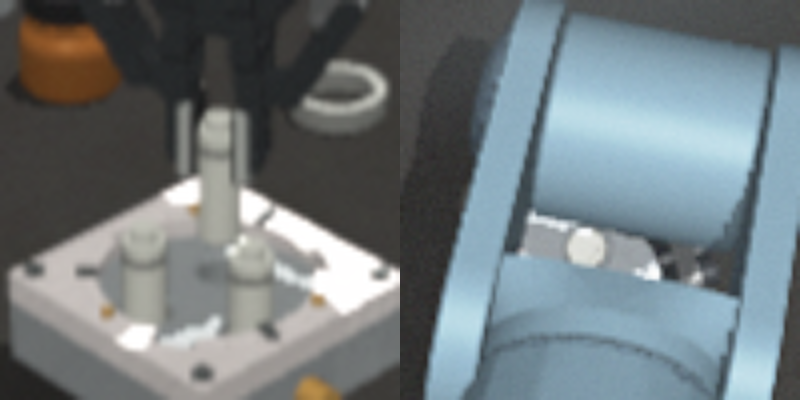

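```bash
python3 -m creep '[[[0.8,-0.8,8],0,1],[[0.8,-0.8,14],0,1],[[0.8,-0.8,14],0,1],[[0.8,-0.8,14],0,1]]';python3 go.py 532.7 14.1 128 109.7;python3 -m creep '[[[0,0,3],0,1],[[0,0,6],0,1],[[0,0,9],0,1],[[0,0,9],0,1]]';python3 go.py 532.7 14.1 119 109.7
```

```text
clock: 6.6
eef_pos: [532.1, 13.8, 136.4]
orientation: [[-0.337, 0.941, -0.001], [0.941, 0.337, 0.0], [0.001, -0.001, -1.0]]
wrist_force: [0.9, 0.3, -0.2]
width: 17.4
t 6.6 tcp [532.1  13.8 136.4] yaw 109.72 w 17.4 F [ 0.9  0.3 -0.2] T [-0.02  0.   -0.07] tilt [-0.001   0.0002]
shift [0.  0.7 8.4] turn 0.02
clock: 7.0
eef_pos: [532.0, 13.8, 127.4]
orientation: [[-0.337, 0.941, -0.001], [0.941, 0.337, 0.0], [0.001, -0.001, -1.0]]
wrist_force: [1.1, 0.0, 0.4]
width: 17.3
t 7.0 tcp [532.   13.8 127.4] yaw 109.72 w 17.3 F [1.1 0.  0.4] T [ 0.01 -0.02  0.03] tilt [-0.001   0.0002]
shift [0.  0.7 8.4] turn 0.02
```

```bash
python3 -m creep '[[[0,0.5,3],0,1],[[0,0.5,6],0,1],[[0,0.5,8],0,1],[[0,0.5,8.5],0,1],[[0,0.5,8.5],0,1]]';python3 go.py 532.7 14.1 117.5 109.7
```

```text
clock: 7.5
eef_pos: [532.8, 14.0, 119.3]
orientation: [[-0.337, 0.941, -0.0], [0.941, 0.337, 0.0], [0.0, -0.0, -1.0]]
wrist_force: [-0.5, 0.5, -0.9]
width: 17.1
t 7.5 tcp [532.8  14.  119.3] yaw 109.72 w 17.1 F [-0.5  0.5 -0.9] T [ 0.02 -0.03 -0.03] tilt [-0.0002  0.0001]
shift [ 0.1 -0.   1.8] turn 0.02
```

```bash
python3 -m creep '[[[0,0,1.6],0,1],[[0,0,1.6],0,1],[[0,0,1.6],0,0.55],[[0,0,1.6],0,0.55],[[0,0,1.6],0,0.55]]';python3 -m creep '[[[0,0,0],0,0.55],[[0,0,-5],0,0.55],[[0,0,-20],0,0.55],[[0,0,-50],0,0.55],[[0,0,-100],0,0.55]]';python3 go.py 496.2 -279.1 210 91
```

```text
clock: 8.0
eef_pos: [532.9, 13.9, 118.0]
orientation: [[-0.337, 0.941, 0.0], [0.941, 0.337, -0.0], [-0.0, 0.0, -1.0]]
wrist_force: [0.0, -0.6, 1.7]
width: 38.4
clock: 8.5
eef_pos: [531.0, 14.2, 217.1]
orientation: [[-0.337, 0.941, -0.006], [0.941, 0.337, 0.001], [0.003, -0.005, -1.0]]
wrist_force: [0.8, -0.4, 0.3]
width: 38.3
t 8.5 tcp [531.   14.2 217.1] yaw 109.71 w 38.3 F [ 0.8 -0.4  0.3] T [-0.03 -0.04  0.01] tilt [-0.0059  0.0011]
shift [-264.4 -131.7    7. ] turn 18.71
```

```bash
python3 -m creep '[[[-264,-132,7],18.7,0.55],[[-264,-132,7],18.7,0.55],[[-264,-132,7],18.7,0.55],[[-264,-132,7],18.7,0.55],[[-264,-132,7],18.7,0.55]]';python3 -m creep '[[[-50,-21,0],0,0.55],[[-50,-21,0],0,0.55],[[-50,-21,0],0,0.55]]';python3 go.py 496.2 -279.1 190 91; python3 - <<'E'
from h import *
grab("side","pics/s4.png");grab("top","pics/t4.png");a=cv2.imread("pics/t4.png")
b=cv2.imread("pics/s4.png")
I=cv2.INTER_CUBIC
cv2.imwrite("pics/c5.png",np.hstack([cv2.resize(b[190:270,252:332],(400,400),interpolation=I),cv2.resize(a[190:270,214:294],(400,400),interpolation=I)]))
E
```

```text
clock: 9.0
eef_pos: [502.7, -236.3, 213.6]
orientation: [[-0.018, 1.0, 0.002], [1.0, 0.018, -0.001], [-0.001, 0.002, -1.0]]
wrist_force: [0.7, 0.8, 0.2]
width: 38.6
clock: 9.3
eef_pos: [482.6, -285.8, 213.0]
orientation: [[-0.015, 1.0, 0.001], [1.0, 0.015, -0.001], [-0.001, 0.001, -1.0]]
wrist_force: [-0.0, 0.1, -0.0]
width: 38.5
t 9.3 tcp [ 482.6 -285.8  213. ] yaw 90.86 w 38.5 F [-0.   0.1 -0. ] T [ 0.02 -0.03  0.03] tilt [ 0.0011 -0.0006]
shift [ 6.5 13.7 23.1] turn -0.14
```

View pics/c5.png

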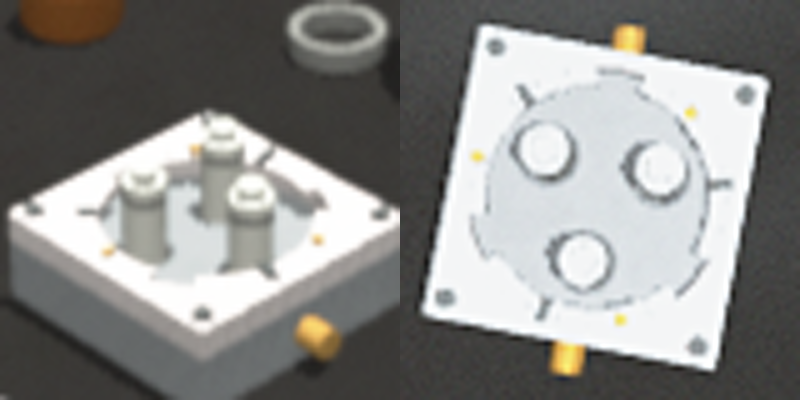

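The third cartridge stands level with the other two, upright and home (top view crop at 658,172). Next is the lid.

```bash
python3 -m creep '[[[6.5,13.7,23],0,0.55],[[6.5,13.7,60],0,0.55],[[6.5,13.7,75],0,0.55],[[6.5,13.7,75],0,0.55],[[6.5,13.7,75],0,0.55]]';python3 go.py 496.2 -279.1 128 91
```

```text
clock: 9.9
eef_pos: [497.0, -277.5, 137.8]
orientation: [[-0.019, 1.0, 0.001], [1.0, 0.019, -0.0], [-0.0, 0.001, -1.0]]
wrist_force: [0.4, -0.7, 1.1]
width: 38.5
t 9.9 tcp [ 497.  -277.5  137.8] yaw 91.08 w 38.5 F [ 0.4 -0.7  1.1] T [-0.01 -0.03 -0.01] tilt [ 0.0006 -0.0005]
shift [-1.6 -0.9  9.8] turn 0.08
```

```bash
python3 -m creep '[[[-1.6,-0.9,9.8],0,0.55],[[-1.6,-0.9,9.8],0,0.55],[[-1.6,-0.9,9.8],0,0.7],[[-1.6,-0.9,9.8],0,0.85],[[-1.6,-0.9,9.8],0,1]]';python3 -m creep '[[[0,0,0],0,1],[[0,0,0],0,1],[[0,0,0],0,1],[[0,0,0],0,1]]';python3 go.py 496.2 -279.1 200 91
```

```text
clock: 10.4
eef_pos: [495.9, -279.8, 127.7]
orientation: [[-0.018, 1.0, 0.001], [1.0, 0.018, -0.001], [-0.001, 0.001, -1.0]]
wrist_force: [-0.9, -0.9, 1.7]
width: 13.2
clock: 10.8
eef_pos: [495.9, -279.8, 127.7]
orientation: [[-0.018, 1.0, 0.001], [1.0, 0.018, -0.001], [-0.001, 0.001, -1.0]]
wrist_force: [-1.7, 0.6, 5.6]
width: 13.1
t 10.8 tcp [ 495.9 -279.8  127.7] yaw 91.02 w 13.1 F [-1.7  0.6  5.6] T [ 0.03  0.23 -0.04] tilt [ 0.0006 -0.0007]
shift [  0.6   0.4 -72.3] turn 0.02
```

```bash
python3 -m creep '[[[0,0,-10],0,1],[[0,0,-40],0,1],[[0,0,-80],0,1],[[0,0,-105],0,1],[[0,0,-105],0,1]]';python3 go.py 523.3 40.5 233 109.7
```

```text
clock: 11.3
eef_pos: [497.2, -280.5, 236.6]
orientation: [[-0.018, 1.0, 0.006], [1.0, 0.018, -0.005], [-0.005, 0.006, -1.0]]
wrist_force: [0.0, -0.0, -0.4]
width: 13.0
t 11.3 tcp [ 497.2 -280.5  236.6] yaw 91.03 w 13.0 F [ 0.  -0.  -0.4] T [-0.06 -0.06  0.01] tilt [ 0.0064 -0.0052]
shift [320.5  31.9   2.1] turn -18.67
```

```bash
python3 -m creep '[[[321,32,2],-18.7,1],[[321,32,2],-18.7,1],[[321,32,2],-18.7,1],[[321,32,2],-18.7,1],[[321,32,2],-18.7,1]]';python3 -m creep '[[[90,-21,0],0,1],[[90,-21,0],0,1],[[90,-21,0],0,1],[[90,-21,0],0,1]]';python3 go.py 523.3 40.5 213 109.7; python3 - <<'E'
from h import *
grab("side","pics/s5.png");grab("top","pics/t5.png");a=cv2.imread("pics/t5.png")
b=cv2.imread("pics/s5.png")
I=cv2.INTER_CUBIC
cv2.imwrite("pics/c6.png",np.hstack([cv2.resize(b[160:280,232:352],(400,400),interpolation=I),cv2.resize(a[170:290,194:314],(400,400),interpolation=I)]))
E
```

```text
clock: 11.8
eef_pos: [514.8, -28.0, 228.7]
orientation: [[-0.337, 0.942, -0.003], [0.942, 0.337, 0.001], [0.002, -0.002, -1.0]]
wrist_force: [0.7, -0.1, -1.3]
width: 13.4
clock: 12.2
eef_pos: [464.7, 48.2, 229.1]
orientation: [[-0.339, 0.941, -0.002], [0.941, 0.339, 0.0], [0.001, -0.002, -1.0]]
wrist_force: [1.2, -0.0, -0.9]
width: 12.8
t 12.2 tcp [464.7  48.2 229.1] yaw 109.83 w 12.8 F [ 1.2 -0.  -0.9] T [-0.03 -0.03  0.02] tilt [-0.0021  0.0002]
shift [-27.1  52.5  16. ] turn 0.13
```

View pics/c6.png

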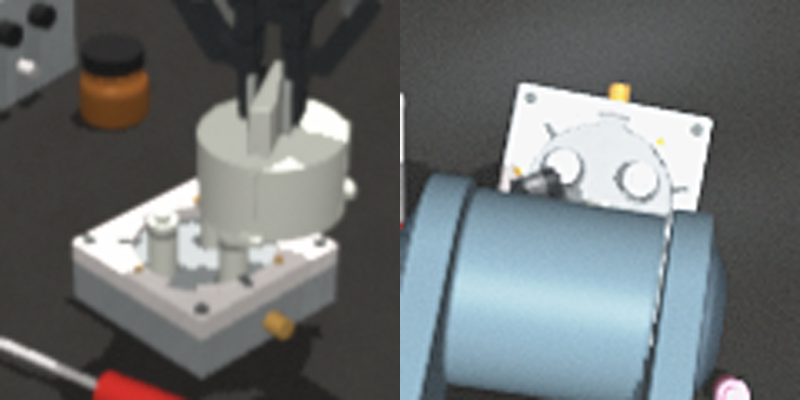

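The lid is held level. I typed that second leg in the wrong axes, so the lid is about 59 mm short of the head in x. I'll correct with the computed shift.

```bash
python3 -m creep '[[[-27,52.5,0],0,1],[[-27,52.5,0],0,1],[[-27,52.5,0],0,1],[[-27,52.5,0],0,1],[[-27,52.5,0],0,1]]';python3 go.py 523.3 40.5 213 109.7; python3 - <<'E'
from h import *
grab("side","pics/s6.png")
b=cv2.imread("pics/s6.png");s=observe();q=s["eef_pos"];z=q[2]-127.7
# lid outline: mask bright; extremes of silhouette vs predicted cylinder (r=46)
th=np.linspace(0,2*np.pi,200)
P=[proj("side",(q[0]+46*np.cos(t),q[1]+46*np.sin(t),z+h)) for t in th for h in(0,52)];P=np.array(P)
print("pred u",P[:,0].min(),P[:,0].max(),"v bottom",P[:,1].max())
g=cv2.cvtColor(b,cv2.COLOR_BGR2GRAY)
for dz in(25,30,35):
    u,v=proj("side",(q[0],q[1],z+dz)).round().astype(int);r=g[v,u-60:u+60];print(v,u-60,list(r[15:45]),list(r[75:105]))
im=cv2.resize(b[140:260,232:352],(600,600),interpolation=cv2.INTER_CUBIC)
cv2.polylines(im,[((cv2.convexHull(P.astype(np.float32))[:,0]-[232,140])*5).astype(np.int32)],True,(0,0,255),1)
cv2.imwrite("pics/c7.png",im)
E
```

```text
clock: 12.8
eef_pos: [523.8, 39.4, 230.5]
orientation: [[-0.337, 0.942, -0.0], [0.942, 0.337, 0.0], [0.0, -0.0, -1.0]]
wrist_force: [-0.1, -0.7, -0.6]
width: 12.8
t 12.8 tcp [523.8  39.4 230.5] yaw 109.69 w 12.8 F [-0.1 -0.7 -0.6] T [ 0.    0.   -0.02] tilt [-0.0004  0.0001]
shift [ 1.2 -0.1 17.5] turn -0.01
pred u 270.53159502879294 314.3657089110777 v bottom 220.6660212828007
199 232 [np.uint8(58), np.uint8(57), np.uint8(57), np.uint8(57), np.uint8(58), np.uint8(57), np.uint8(57), np.uint8(56), np.uint8(57), np.uint8(55), np.uint8(58), np.uint8(51), np.uint8(50), np.uint8(51), np.uint8(50), np.uint8(51), np.uint8(50), np.uint8(50), np.uint8(52), np.uint8(53), np.uint8(51), np.uint8(53), np.uint8(51), np.uint8(68), np.uint8(114), np.uint8(131), np.uint8(139), np.uint8(144), np.uint8(147), np.uint8(151)] [np.uint8(153), np.uint8(150), np.uint8(146), np.uint8(143), np.uint8(138), np.uint8(135), np.uint8(140), np.uint8(157), np.uint8(166), np.uint8(164), np.uint8(168), np.uint8(161), np.uint8(159), np.uint8(158), np.uint8(156), np.uint8(164), np.uint8(170), np.uint8(161), np.uint8(149)
[... 1197 characters left out ...]
t8(60), np.uint8(63), np.uint8(65), np.uint8(66), np.uint8(67), np.uint8(68), np.uint8(67), np.uint8(68), np.uint8(68), np.uint8(67), np.uint8(67), np.uint8(69), np.uint8(80), np.uint8(117), np.uint8(131), np.uint8(142), np.uint8(161), np.uint8(174), np.uint8(185)] [np.uint8(187), np.uint8(182), np.uint8(170), np.uint8(161), np.uint8(145), np.uint8(136), np.uint8(139), np.uint8(140), np.uint8(111), np.uint8(100), np.uint8(94), np.uint8(93), np.uint8(94), np.uint8(94), np.uint8(98), np.uint8(97), np.uint8(94), np.uint8(92), np.uint8(95), np.uint8(131), np.uint8(186), np.uint8(191), np.uint8(115), np.uint8(65), np.uint8(59), np.uint8(60), np.uint8(59), np.uint8(62), np.uint8(61), np.uint8(62)]
```

View pics/c7.png

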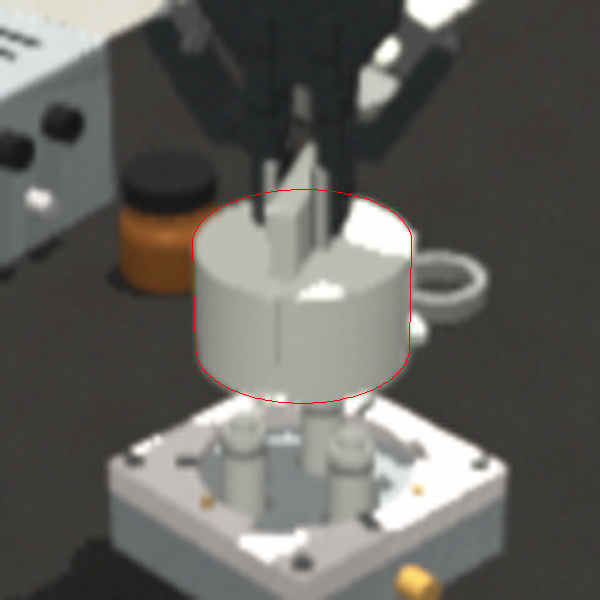

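Viewed picture: the predicted lid outline (red) matches the lid to under 1 px. Lowering.

```bash
python3 -m creep '[[[1.2,0,25],0,1],[[1.2,0,45],0,1],[[1.2,0,54],0,1],[[1.2,0,54],0,1],[[1.2,0,54],0,1]]';python3 -m creep '[[[0,0,0],0,1],[[0,0,0],0,1]]';python3 go.py 523.3 40.5 166 109.7
```

```text
clock: 13.35
eef_pos: [524.3, 40.8, 177.4]
orientation: [[-0.337, 0.941, 0.001], [0.941, 0.337, -0.0], [-0.001, 0.001, -1.0]]
wrist_force: [0.7, 0.7, -1.5]
width: 13.2
clock: 13.55
eef_pos: [524.6, 40.7, 177.7]
orientation: [[-0.337, 0.941, 0.002], [0.941, 0.337, -0.0], [-0.001, 0.002, -1.0]]
wrist_force: [0.2, -0.4, -2.1]
width: 13.2
t 13.55 tcp [524.6  40.7 177.7] yaw 109.72 w 13.2 F [ 0.2 -0.4 -2.1] T [-0.05 -0.03  0.03] tilt [ 0.002  -0.0003]
shift [ 0.2 -1.3 11.7] turn 0.02
```

```bash
python3 -m creep '[[[0.2,-1.2,3],0,1],[[0.2,-1.2,6],0,1],[[0.2,-1.2,9],0,1],[[0.2,-1.2,9],0,1]]';python3 go.py 523.3 40.5 157.7 109.7
```

```text
clock: 13.95
eef_pos: [522.4, 40.7, 166.8]
orientation: [[-0.337, 0.941, -0.001], [0.941, 0.337, 0.0], [0.001, -0.001, -1.0]]
wrist_force: [0.2, 0.3, -1.2]
width: 13.3
t 13.95 tcp [522.4  40.7 166.8] yaw 109.72 w 13.3 F [ 0.2  0.3 -1.2] T [ 0.02  0.04 -0.06] tilt [-0.0013  0.0002]
shift [-0.5  0.8  9.1] turn 0.02
```

Lid origin is now about 39 mm up with no contact, so the lugs are inside the slots.

```bash
python3 -m creep '[[[-0.3,0.6,3],0,1],[[-0.3,0.6,6],0,1],[[-0.3,0.6,8.5],0,1],[[-0.3,0.6,8.5],0,1],[[-0.3,0.6,8.5],0,1]]';python3 go.py 523.3 40.5 157.5 109.7
```

```text
clock: 14.45
eef_pos: [523.2, 40.5, 158.7]
orientation: [[-0.337, 0.941, -0.001], [0.941, 0.337, 0.0], [0.0, -0.001, -1.0]]
wrist_force: [-1.1, -0.5, -3.1]
width: 12.8
t 14.45 tcp [523.2  40.5 158.7] yaw 109.72 w 12.8 F [-1.1 -0.5 -3.1] T [-0.16  0.26 -0.07] tilt [-0.0008  0.0001]
shift [-0.1  0.1  1.2] turn 0.02
```

```bash
python3 -m creep '[[[0,0,1.5],0,1],[[0,0,2],0,1],[[0,0,2],0,1],[[0,0,2],0,1]]';python3 go.py 523.3 40.5 157.5 71.3
```

```text
clock: 14.85
eef_pos: [523.3, 40.5, 157.8]
orientation: [[-0.338, 0.941, -0.001], [0.941, 0.338, -0.0], [0.0, -0.001, -1.0]]
wrist_force: [-6.2, -1.0, 5.0]
width: 13.0
t 14.85 tcp [523.3  40.5 157.8] yaw 109.74 w 13.0 F [-6.2 -1.   5. ] T [-0.16  0.95  0.04] tilt [-0.0012 -0.0002]
shift [ 0.  -0.   0.3] turn 38.44
```

```bash
python3 -m creep '[[[0,-0.5,0],0,1],[[0,-0.5,0],4,1],[[0,-0.5,0],8,1],[[0,-0.5,0],12,1],[[0,-0.5,0],12,1]]';python3 go.py 523.3 40.5 157.5 71.3
```

```text
clock: 15.35
eef_pos: [523.1, 40.5, 157.7]
orientation: [[-0.134, 0.991, 0.0], [0.991, 0.134, 0.0], [0.0, 0.0, -1.0]]
wrist_force: [-5.7, 0.4, 5.3]
width: 12.7
t 15.35 tcp [523.1  40.5 157.7] yaw 97.71 w 12.7 F [-5.7  0.4  5.3] T [ 0.06  0.73 -0.06] tilt [0.     0.0002]
shift [-0.1  0.2  0.2] turn 26.41
```

```bash
python3 -m creep '[[[0,0,0],6,1],[[0,0,0],12,1],[[0,0,0],18,1],[[0,0,0],22,1],[[0,0,0],22,1]]';python3 go.py 523.3 40.5 157.5 71.3
```

```text
clock: 15.85
eef_pos: [523.3, 40.4, 157.7]
orientation: [[0.246, 0.969, 0.001], [0.969, -0.246, -0.0], [0.0, 0.001, -1.0]]
wrist_force: [-4.7, -0.1, 5.9]
width: 13.2
t 15.85 tcp [523.3  40.4 157.7] yaw 75.75 w 13.2 F [-4.7 -0.1  5.9] T [-0.01  0.66  0.03] tilt [ 0.0006 -0.    ]
shift [0.1 0.  0.2] turn 4.45
```

```bash
python3 -m creep '[[[0,0,0.3],2.5,1],[[0,0,0.3],4.4,1],[[0,0,0.3],4.4,1],[[0,0,0.3],4.4,1]]';python3 go.py 523.3 40.5 157.5 71.3; python3 - <<'E'
from h import *
grab("side","pics/s7.png");grab("top","pics/t7.png")
b=cv2.imread("pics/s7.png");s=observe();print("Tz",[observe()["wrist_torque"][2]])
c=np.array([523.3,40.5])
im=cv2.resize(b[165:265,232:352],(720,600),interpolation=cv2.INTER_CUBIC)
def dot(X,col):
    p=((proj("side",X)+.5-[232,165])*6).astype(int);cv2.circle(im,tuple(int(i) for i in p),4,col,1)
for k in(0,120,240):
    for ang,col in((-10.3+k-37.8,(0,255,0)),(-48.7+k,(0,0,255))):
        t=np.radians(ang);r=53 if col[1] else 49; dot((c[0]+r*np.cos(t),c[1]+r*np.sin(t),46 if col[1] else 55),col)
cv2.imwrite("pics/c8.png",im)
E
```

```text
clock: 16.25
eef_pos: [523.3, 40.4, 157.7]
orientation: [[0.318, 0.948, 0.001], [0.948, -0.318, 0.0], [0.0, 0.0, -1.0]]
wrist_force: [-5.1, 0.3, 7.2]
width: 13.2
t 16.25 tcp [523.3  40.4 157.7] yaw 71.44 w 13.2 F [-5.1  0.3  7.2] T [0.12 0.86 0.16] tilt [0.0005 0.    ]
shift [ 0.1 -0.   0.2] turn 0.14
Tz [np.float64(0.10465900672483174)]
```

View pics/c8.png

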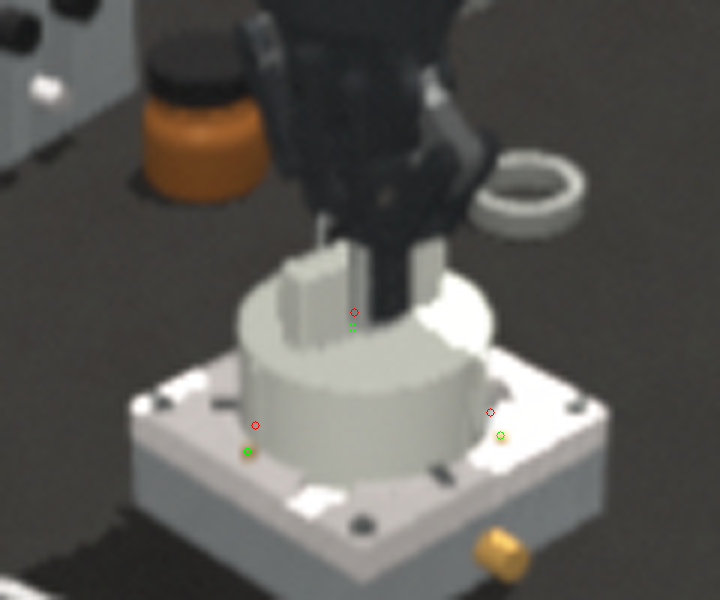

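```bash
python3 -m creep '[[[0,0,0],0,1],[[0,0,0],0,1],[[0,0,0],0,1],[[0,0,0],0,1],[[0,0,0],0,1]]';python3 -c "
from plant import close_job,observe
s=observe();print(s['qd'],s['wrist_torque']);print(close_job())"
```

```text
clock: 16.85
eef_pos: [523.3, 40.5, 157.7]
orientation: [[0.318, 0.948, 0.001], [0.948, -0.318, 0.0], [0.0, 0.0, -1.0]]
wrist_force: [-5.0, 1.2, 7.2]
width: 13.2
[ 1.20334892e-03 -2.09989002e-03  1.23018407e-03  8.56417295e-06
 -7.96884356e-04  2.70701596e-04] [0.10209421 0.89484395 0.11390123]
the job is handed in; nothing more can be done
None
```

I put a spare cartridge in the empty pocket, lowered the lid's lugs through the slots, and turned it about 38° clockwise. I handed the job in at 16.85 s with the lid still gripped; no verdict was reported.

**Last checks that agreed:**
- **Cartridges:** in both views all three stand upright and level with each other. I took this picture before fitting the lid.
- **Lid height:** its origin is about 30.0 mm up, worked out from the tool height at the grasp. The tool centre was within 0.5 mm of the head axis I measured.
- **Turn:** the tool turned 38.3° (0.67 rad), which puts the catch at about 0.59 by the stated 0.08 rad of free play. The spring torque at the wrist, about 0.11 N m, matches that.
- **Ribs:** in the side view, the two ribs in sight appear close to their studs.
- **Grip:** the jaws stayed closed on the handle. The wrist showed about 7 N of downward push.

**What was off or unverified:**
- The gripper read 17.4 mm on the 20 mm cartridge and about 13 mm on the 14 mm handle. Both grasps held.
- About 5 N of sideways force and 0.9 N m of side moment remained at the wrist, probably from slight rubbing on the flange.
- I typed one move over the head in the wrong axes, which took the lid about 59 mm off. It was well above everything and touched nothing, and I corrected it.
- I did not measure the bystanders' positions again. I saw no contact with any of them.

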